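Set out the scoop and present the spice jar on the carousel

ROBOT

A 6-joint arm with a two-finger parallel gripper is mounted at the origin on a cart in front of the work surface, level with it; the furniture and walls round the work are solid. World frame = base frame: x ahead of the robot, y to its left, z up, the work surface at z = 0. Lengths are in m, angles in rad, forces in N, time in s.
With the tool pointing down it reaches from about 0.275 to 0.975 m from the base axis. Payload 8.4 kg.
Tool frame: the origin (TCP) lies at the very end of the fingers, on their centre line; the grasp point (between the pads) lies 19 mm behind it (grasp_offset is the distance from the TCP to the grasp point, in m); z points along the fingers, y is the line along which they close (so a half turn about z gives the same grasp; the last joint's range is limited). The gripper opens to 92 mm and grips with 3 to 60 N. Pads are 20 mm wide; open, the fingers measure 128 mm over their backs; the gripper's body (75 mm by 189 mm) begins 69 mm behind the grasp point.
Start: joints at [1.142, 0.353, 1.633, -0, 1.155, -0.002], TCP at [0.259, 0.569, 0.215] pointing down, gripper open.
Joint ranges: [-2.63, 2.63], [-0.92, 2.1], [0.06, 2.66], [-1.3, 4.44], [0, 2.69], [-3.02, 3.02]. Speed limits (rad/s): [2.22, 2.22, 2.79, 3.14, 3.14, 3.14].

INTERFACE

Orientations are given as a rotation vector (axis times angle).
In Python, from rig import sense, snapshot, calibration, finish_job, grasp_offset gives the robot as it stands.
- The arm moves only by the tool move_arm, never from a script. Its argument "steps" is text: rows parted by semicolons, each of 7 numbers parted by spaces: the turn, a rotation vector about the tool's x, y, z in rad, then the shift along the tool's x, y, z in mm, then the finger opening in mm, from 0 to 91.9. A call has 1 to 20 rows; each row shifts and turns the commanded pose from where the row before left it, along the tool's axes as they then stand; what a row does not reach is not made up. A row lasts 1/12 s, in which the tool goes at most 41.7 mm and 7.16 degrees, less where a joint would pass 70% of its speed; a pose out of reach is approached as far as the arm can. A call with a gripper value outside its range is refused whole. The fingers move at their own pace and stop on an object; "force" is the grip in N (left out, the last holds). Time passes only in rows, so rows that do not move let the fingers close. It gives the time, the measured TCP pose, the force, the opening and the grip force at its end, in the units of the state.
- sense(): the state, without advancing time (a new reading comes with each control period).
- snapshot(name): name is "scene" or "top" or "wrist"; returns (picture, depth): 400x640x3 uint8, red, green, blue; 400x640 float32, m along the optical axis (not along the pixel's ray), 0 where there is no reading.
- calibration(name): a dict with "vertical_fov" (degrees; the focal length in pixels is half the picture's height over the tangent of half this angle, whatever the lens; pixels are square), "cx", "cy" (the principal point, pixels), "world_from_camera" (4x4, takes a point from camera to world coordinates); the wrist camera has in their place "hand_eye" (4x4, takes a point from camera to tool coordinates, whose origin is the TCP and whose axes are the flange's). Camera axes: x right, y up, looking along -z (the intrinsics and any distortion apply to the point x, -y, -z); pixel columns grow to the right and rows downward; lengths in m; the calibration is good to about 2 mm. The wrist camera is an equidistant fisheye: a pixel r from the principal point sees the ray r / f radians off the axis. A picture is of the moment at which its call begins: read the wrist's pose just before it. calibration takes no time and is no camera call.
- finish_job(): hands the job in; it is judged then, once.
The state is a dict: "time": time; "qpos": joint angles; "dq": joint speeds; "joint_torque": joint torques, N m; "ee_pos": TCP position; "tool_rot": TCP orientation; "contact_force": force on the tool from outside, world axes, zero at the start; "moment": the same for the moment, N m; "opening": finger opening in m; "gripper_force": force on a finger pad.
Only numpy, scipy, OpenCV 4.12 (cv2) and the standard library are available. Lean on these libraries where they do the work, as an engineer would, in place of code of your own. Each camera call takes 0.05 s, during which the arm holds its last target. There are 200 camera calls.

TASK

I am about to measure some spice: lift the measuring scoop with the red grip straight up off its rail, past the spring catch, and leave it lying or standing in the white bowl at the front right. Then turn the spice carousel until the jar with the green lid is at the front, in line with the white pointer on the carousel's foot, and finish while still gripping the carousel firmly and keeping it still, so that it cannot turn when I unscrew the lid. Leave the blue scoop on the rail, keep the jars and shakers upright in their rings, and do not knock the onion, lemon and garlic about.

Things in the scene. Friction and masses are not known exactly. Their poses are not given: they have to be found in the camera images.
- scoop_rail: Fixed: wooden foot 80 x 236 x 12 mm, two posts, and a flat steel rail along its y, 10 mm thick (x), 26 mm high, top 150 mm. Origin: mid underside of foot; front is -x. Scoops hang at y = +-55 mm (which is where varies), each held by a spring ball in the rail's rear face: pull straight up, 6 to 12 N in the first 6 mm; the hook is clear after 20 mm, the cup lies in front.
- scoop_red: Measuring scoop, about 60 g, hung on the rail, axes parallel to the rail's. Origin: underside of its hook, on the rail's top. Red grip above: 10 (x) by 22 (y) mm, z = +4 to +44 mm. A 16 mm wide strip goes down in front of the rail (x = -9 mm) to the cup: 40 mm across, open upward, axis at x = -28 mm, underside at z = -92 mm. The hook's leg goes 20 mm down behind the rail, to x = +13 mm.
- scoop_grip (a point): Point in the middle of the red grip, 26 mm above the scoop's origin: take it here from above, the fingers closing along the scoop's y (22 mm) or x (10 mm).
- scoop_cup (a point): Point inside the red scoop's cup, 12 mm above its underside: (-28, 0, -80) mm from the scoop's origin.
- scoop_blue: Smaller scoop of the same make with a blue grip (10 x 22 x 40 mm), on the other place of the rail. It stays there. Origin as for the red one.
- bowl: Loose plain white bowl, 135 mm across, 69 mm high, hollow, inner floor about 8 mm up. Origin: centre of its underside. It stands at the front right of the worktop. A wall cabinet hangs behind it: underside 430 mm above the worktop, from x = 0.575 m back, y = -0.09 m and further right. Carry things round in front of it, with the wrist clear.
- carousel_foot: Fixed round black foot of the spice carousel, 196 mm across, 14 mm high; a tab sticks out at its front with a white pointer mark. Origin: on the turning axis, at the worktop. The front (pointer) is its -x direction.
- carousel: The turning part of the carousel, on a smooth bearing without stops (turns both ways, about 0.02 N m of friction): a wooden tray 224 mm across with six wire rings for jars at 78 mm from the axis, 60 degrees apart, and a steel post with a dark round wooden knob on top. Origin: on the axis, 14 mm above the worktop; z up; its yaw is the turn of the tray.
- knob (a point): Centre of the round knob on the carousel's axis, 182 mm above the worktop. The knob is 42 mm in diameter between z = 172 and 190 mm, its top at 198 mm, and is turned with the tray. The jars' tops are at 131 mm or lower, so it is free all round.
- jar_green: Glass spice jar with a green lid, 46 mm across, 106 mm high, standing loose in one of the carousel's rings (which one varies, never at the front at the start). Origin: centre of its underside, 26 mm above the worktop.
- jar_black_a: Spice jar with a black-brown lid, 44 mm across, 105 mm high, loose in another ring of the carousel. Origin: centre of its underside.
- shaker_a: Salt or pepper shaker, clear and grey, 44 mm across, 90 mm high, loose in another ring of the carousel. Origin: centre of its underside.
- jar_black_b: Spice jar with a black-brown lid, 44 mm across, 105 mm high, loose in another ring of the carousel. Origin: centre of its underside.
- shaker_b: Salt or pepper shaker, clear and grey, 44 mm across, 90 mm high, loose in another ring of the carousel. Origin: centre of its underside.
- jar_black_c: Spice jar with a black-brown lid, 44 mm across, 105 mm high, loose in another ring of the carousel. Origin: centre of its underside.
- onion: Loose brown onion, 78 mm across, behind the carousel. A bystander.
- lemon: Loose yellow lemon, 71 x 53 mm, at the right behind the bowl. A bystander.
- garlic: Loose garlic bulb, 60 mm across, at the front left. A bystander.

How it is judged:
On the way, in this order (a step that is already met when the one before it is completed fails the run):
1. the red scoop is carried by the fingers, lifted clear of the rail (contact force between the fingers and scoop_red above 0.5 N and z of scoop_red in the frame of scoop_rail above 0.172 m and contact force between scoop_red and scoop_rail below 0.1 N), for 0.2 s.
2. the red scoop rests in the bowl, let go (horizontal distance between scoop_cup and bowl below 0.06 m and height (world z) of scoop_cup below 0.075 m and contact force between scoop_red and bowl above 0.05 N and contact force between the fingers and scoop_red below 0.05 N and linear speed of scoop_red below 0.05 m/s), for 0.3 s.
At the end, for the whole second after the job is handed in: The green-lidded jar is within 14 mm sideways of the pointer line; the fingers hold the carousel (over 4 N), not turning; the red scoop rests in the bowl, released (cup within 60 mm of its middle, below 75 mm); the blue scoop is on the rail; jars and shakers upright (0.2 rad) (all of step 2 and x of jar_green in the frame of carousel_foot below -0.06 m and y of jar_green in the frame of carousel_foot between -0.014 and 0.014 m and contact force between the fingers and carousel above 4 N and angular speed of carousel below 0.05 rad/s and z of scoop_blue in the frame of scoop_rail between 0.143 and 0.156 m and angle between each of jar_black_a, shaker_a, jar_green, jar_black_b, shaker_b, jar_black_c's own z axis and vertical below 0.2 rad); the arm keeps its last pose, push and grip.
It fails at once if a jar or shaker is tipped or taken out of its ring (angle between any of jar_black_a, shaker_a, jar_green, jar_black_b, shaker_b, jar_black_c's own z axis and vertical above 0.35 rad or height (world z) of any of jar_black_a, shaker_a, jar_green, jar_black_b, shaker_b, jar_black_c above 0.055 m).
It fails at once if the blue scoop is taken off the rail (z of scoop_blue in the frame of scoop_rail above 0.165 m).
It fails at once if the bowl is tipped over (angle between bowl's own z axis and vertical above 0.6 rad).
It fails at once if the onion, the lemon or the garlic is knocked away (distance of any of onion, lemon, garlic from where it was at the start of the episode above 0.03 m).
It also fails if it takes over 72 s, if anything falls off the work surface, if the arm or the gripper's body presses on something with over 40 N, if the wrist force passes 120 N, or if a joint passes its speed limit or range.

## Working session

There is one attempt and no reset: what is moved stays moved. The work goes in short steps, Python scripts to look and compute and a tool call to move; the robot and the scene stay as the last step left them, time stands still between calls to the robot, and variables do not carry over. Pictures are saved under pics/ and viewed, at most 10 in all, crops included, and the job is handed in when it is done.

Besides the shell and the picture viewer there is one more tool, called after "Emit:" by a JSON object that holds its "op" and its "data", one argument or row to a line. move_arm: Moves the arm, as the interface text tells. Its arguments: {"type":"object","properties":{"steps":{"type":"string"},"force":{"type":"number"}},"required":["steps"]}

```bash
mkdir -p pics; ls
cat > h.py <<'E'
import numpy as np, cv2
from rig import sense, snapshot, calibration, finish_job, grasp_offset
def cloud(name):
    im,d=snapshot(name); c=calibration(name)
    f=200/np.tan(np.radians(c["vertical_fov"])/2)
    v,u=np.mgrid[0:400,0:640]
    p=np.stack([(u-c["cx"])/f*d,-(v-c["cy"])/f*d,-d],-1)
    T=np.array(c["world_from_camera"]); P=p@T[:3,:3].T+T[:3,3]
    P[d==0]=np.nan
    return im,P
E
python3 - <<'E'
from h import *
for n in ("scene","top"):
    im,P=cloud(n); cv2.imwrite(f"pics/{n}0.png",im[:,:,::-1]); np.savez(f"{n}0.npz",im=im,P=P)
    c=calibration(n); print({k:c[k] for k in c if k!="world_from_camera"}, np.round(c["world_from_camera"],3).tolist())
print(sense()["ee_pos"],sense()["tool_rot"],grasp_offset)
E
```

```text
pics
{'vertical_fov': 45.097549759996326, 'cx': 316.60043095947873, 'cy': 200.7665340906581} [[0.603, 0.615, -0.508, -0.136], [-0.797, 0.451, -0.402, -0.519], [-0.018, 0.647, 0.762, 1.139], [0.0, 0.0, 0.0, 1.0]]
{'vertical_fov': 57.643158368750896, 'cx': 322.05305564083756, 'cy': 201.64055091158826} [[0.013, 0.997, -0.077, 0.422], [-1.0, 0.012, -0.011, 0.011], [-0.01, 0.077, 0.997, 0.999], [0.0, 0.0, 0.0, 1.0]]
[0.25852801 0.56852455 0.21395391] [-6.65260275e-01 -3.07008013e+00  1.91809716e-03] 0.0187
```

View pics/scene0.png

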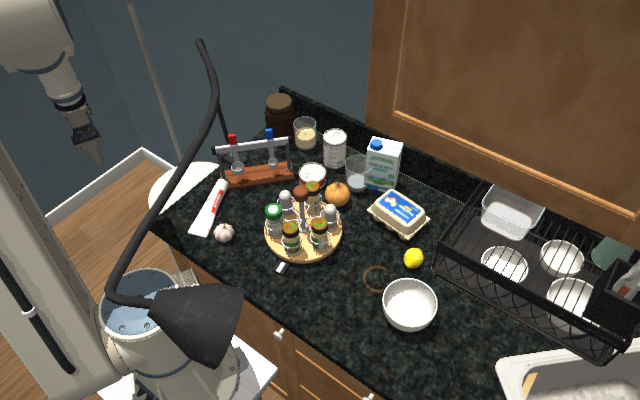

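View pics/top0.png

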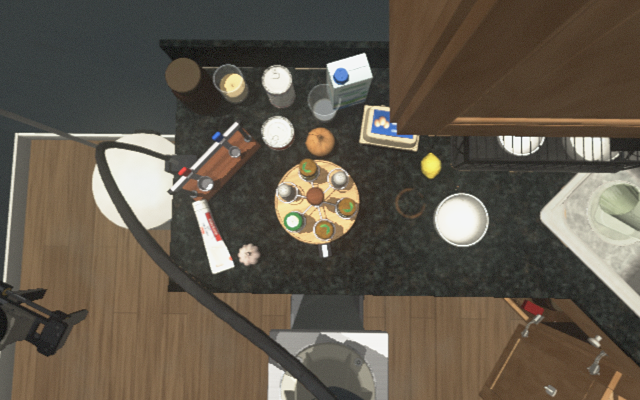

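The scene view shows the red grip at about (233,141), the blue grip at (269,133), the green lid at (273,212), the bowl at (410,305) and the pointer at (282,267). In the top view, red is at (182,170), blue at (217,137), green at (294,222), the knob at (316,197), the pointer at (324,250) and the bowl at (462,219).

Run:
```python
from h import *
for n in ("scene","top"):
    z=np.load(n+"0.npz"); im,P=z["im"],z["P"]; hsv=cv2.cvtColor(im,cv2.COLOR_RGB2HSV).astype(int)
    H,S,V=[hsv[...,i] for i in range(3)]; X,Y,Z=[P[...,i] for i in range(3)]
    rep=lambda s,m:print(n,s,m.sum(),np.round(np.nanmedian(P[m],0),4),np.round(np.nanpercentile(P[m],[3,97],axis=0),3).tolist())
    red=((H<8)|(H>172))&(S>150)&(V>80)&(Z>.14)&(Z<.21)&(Y>.2); rep("red",red)
    blue=(H>100)&(H<125)&(S>120)&(Z>.14)&(Z<.21)&(Y>.15); rep("blue",blue)
    # rail: grey, z~.14-.153
    rail=(S<80)&(V>90)&(Z>.143)&(Z<.156)&(Y>.15)&(X>.3)&(X<.8); rep("rail",rail)
    q=P[rail][:,:2]; l=cv2.fitLine(q.astype(np.float32),cv2.DIST_HUBER,0,.01,.01).ravel(); print(" rail line",l, "ang",np.degrees(np.arctan2(l[1],l[0])))
    knob=(Z>.17)&(Z<.205)&(abs(Y-.03)<.06)&(X>.3)&(X<.7); rep("knob",knob)
    top=knob&(Z>.19); rep("knobtop",top)
    gr=(H>50)&(H<85)&(S>120)&(Z>.1)&(Z<.14)&(abs(Y)<.25); rep("green",gr)
    wt=(S<40)&(V>190)&(Z<.03)&(Z>.0)&(X<.42)&(X>.2)&(abs(Y)<.08); rep("pointer",wt)
    tray=(Z>.02)&(Z<.034)&(abs(Y)<.2)&(S>60)&(X<.62)&(X>.3)
    rep("tray",tray); print(" circ",cv2.minEnclosingCircle(P[tray][:,:2].astype(np.float32)))
    rim=(Z>.062)&(Z<.075)&(Y<-.22)&(Y>-.5)&(S<60)&(V>120)&(X<.52)&(X>.25); rep("rim",rim); print(" circ",cv2.minEnclosingCircle(P[rim][:,:2].astype(np.float32)))
    for s,m in(("lemon",(H>22)&(H<32)&(S>180)&(Z<.07)&(Y<-.1)&(Z>.01)),):rep(s,m)
    gl=(Z>.015)&(Z<.07)&(Y>.12)&(Y<.25)&(X<.42)&(X>.25);rep("garlic",gl)
```

```text
scene red 70 [0.5469 0.3337 0.1796] [[0.54, 0.327, 0.16], [0.557, 0.343, 0.196]]
scene blue 77 [0.6292 0.2605 0.1793] [[0.621, 0.254, 0.161], [0.638, 0.269, 0.196]]
scene rail 276 [0.5901 0.303  0.1492] [[0.515, 0.23, 0.143], [0.668, 0.371, 0.154]]
 rail line [ 0.7398397  -0.67278326  0.586758    0.30224562] ang -42.282238
scene knob 223 [0.4908 0.0293 0.1941] [[0.477, 0.016, 0.172], [0.512, 0.05, 0.2]]
scene knobtop 147 [0.4938 0.0332 0.1962] [[0.479, 0.017, 0.191], [0.513, 0.05, 0.2]]
scene green 186 [0.4354 0.0771 0.1306] [[0.419, -0.049, 0.11], [0.879, 0.112, 0.135]]
scene pointer 48 [0.3654 0.0123 0.012 ] [[0.351, 0.006, 0.008], [0.381, 0.019, 0.015]]
scene tray 1455 [0.4615 0.0017 0.0271] [[0.39, -0.071, 0.022], [0.582, 0.106, 0.033]]
 circ ((0.46710702776908875, 0.07335341721773148), 0.15926261246204376)
scene rim 331 [ 0.4489 -0.3385  0.0679] [[0.387, -0.4, 0.062], [0.519, -0.271, 0.072]]
 circ ((0.4530436098575592, -0.3351636826992035), 0.06860404461622238)
scene lemon 194 [ 0.5799 -0.2699  0.0412] [[0.567, -0.288, 0.024], [0.62, -0.249, 0.05]]
scene garlic 288 [0.3464 0.205
[... 480 characters left out ...]
498  0.0357 0.1961] [[0.481, 0.018, 0.191], [0.514, 0.052, 0.199]]
top green 3 [0.4317 0.1058 0.132 ] [[0.423, 0.092, 0.129], [0.447, 0.109, 0.133]]
top pointer 64 [0.3672 0.0149 0.0121] [[0.351, 0.007, 0.009], [0.41, 0.042, 0.026]]
top tray 2819 [0.4919 0.0315 0.0262] [[0.396, -0.064, 0.023], [0.596, 0.134, 0.033]]
 circ ((0.462579607963562, 0.0681539997458458), 0.15920528769493103)
top rim 293 [ 0.4542 -0.3513  0.0676] [[0.388, -0.401, 0.062], [0.517, -0.27, 0.071]]
 circ ((0.45334333181381226, -0.3358863890171051), 0.06797894090414047)
top lemon 0 [nan nan nan] [nan, nan, nan]
top garlic 365 [0.3555 0.2109 0.0383] [[0.331, 0.189, 0.024], [0.379, 0.237, 0.052]]
  return np.nanmean(a, axis, out=out, keepdims=keepdims)
  return np.nanmean(a, axis, out=out, keepdims=keepdims)
```

Run:
```python
from h import *
z=np.load("scene0.npz");P=z["P"]
for u,v in[(200,42),(205,55),(213,80),(222,115),(228,135),(236,160),(212,95),(195,160),(160,210),(120,260),(110,290),(130,300),(180,310),(230,300),(200,370)]:print("s",u,v,np.round(P[v,u],3),z["im"][v,u])
z=np.load("top0.npz");P=z["P"]
for u,v in[(5,115),(50,130),(100,150),(140,148),(165,158),(176,163),(110,190),(150,240),(200,292),(250,330),(310,385)]:print("t",u,v,np.round(P[v,u],3),z["im"][v,u])
im=np.hstack([cv2.resize(np.load("scene0.npz")["im"][20:200,180:330],None,fx=2.6,fy=2.6),cv2.resize(np.load("top0.npz")["im"][100:280,90:240],None,fx=2.6,fy=2.6)]);cv2.imwrite("pics/c.png",im[:,:,::-1])
```

```text
s 200 42 [0.387 0.17  0.634] [63 61 61]
s 205 55 [0.339 0.1   0.657] [69 67 68]
s 213 80 [0.289 0.029 0.663] [62 60 60]
s 222 115 [0.596 0.418 0.195] [28 29 29]
s 228 135 [0.543 0.343 0.192] [249  59  48]
s 236 160 [0.547 0.334 0.091] [95 94 95]
s 212 95 [0.259 0.001 0.664] [64 63 62]
s 195 160 [ 0.895  1.103 -0.639] [70 81 82]
s 160 210 [ 0.053 -0.108  0.654] [16 20 20]
s 120 260 [-0.028 -0.129  0.654] [71 71 68]
s 110 290 [-0.06  -0.148  0.647] [54 51 53]
s 130 300 [-0.053 -0.172  0.64 ] [55 58 53]
s 180 310 [-0.026 -0.226  0.635] [64 66 64]
s 230 300 [ 0.019 -0.262  0.632] [67 66 66]
s 200 370 [ 0.012 -0.076  0.139] [108 106  95]
t 5 115 [ 0.771  1.033 -0.119] [78 76 72]
t 50 130 [ 0.774  1.03  -0.304] [75 73 67]
t 100 150 [0.535 0.347 0.47 ] [64 60 56]
t 140 148 [0.593 0.416 0.225] [59 57 50]
t 165 158 [0.595 0.415 0.106] [60 62 56]
t 176 163 [0.596 0.416 0.035] [91 89 82]
t 110 190 [0.466 0.271 0.566] [76 74 67]
t 150 240 [0.409 0.194 0.621] [58 57 54]
t 200 292 [0.361 0.13  0.647] [67 68 63]
t 250 330 [0.329 0.079 0.658] [64 62 56]
t 310 385 [0.283 0.023 0.662] [59 60 60]
```

View pics/c.png

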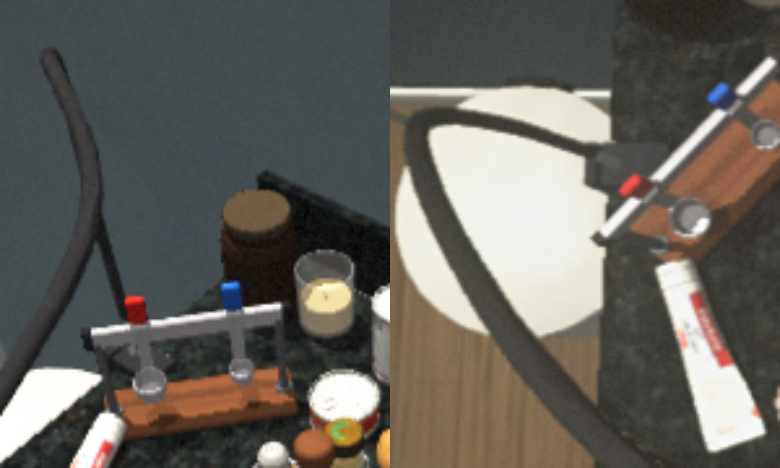

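The overhead view shows a gooseneck lamp curving directly over the red grip, from (0.60,0.42,0.03) through (0.535,0.347,0.47) to (0.36,0.13,0.65). I'll make small moves well clear of it to identify the arm's geometry.

Emit:
{"op": "move_arm", "data": {
  "steps": "0 0 0 0 0 -30 60; 0 0 0 0 0 -30 60; 0 0 0 0 -30 0 60; 0 0 0 0 -30 0 60; 0 0 0 0 0 0 60; 0 0 0 0 0 0 60",
  "force": 40
}}

```text
time: 0.6
ee_pos: [0.2335, 0.5134, 0.2747]
tool_rot: [-0.665, -3.07, 0.0]
contact_force: [0.8, 0.4, 0.1]
opening: 0.0598
gripper_force: 0.0
```

Run:
```python
from h import *
s=sense();print(s["time"],np.round(s["qpos"],4).tolist(),s["ee_pos"],s["tool_rot"])
# lamp pts
pts=[]
for n in("scene","top"):
    z=np.load(n+"0.npz");P=z["P"];im=z["im"].astype(int)
    X,Y,Z=[P[...,i] for i in range(3)]
    m=(Z>.21)&(Z<.75)&(X>-.2)&(X<.66)&(Y<.46)&(Y>-.4)&(im.max(-1)<120)&(np.ptp(im,axis=-1)<20)
    pts.append(P[m])
p=np.vstack(pts);print(len(p))
for lo in np.arange(-.1,.64,.04):
    q=p[(p[:,0]>=lo)&(p[:,0]<lo+.04)]
    if len(q):print(round(lo,2),len(q),np.round(np.percentile(q,[3,50,97],axis=0),3).tolist())
np.save("lamp.npy",p)
```

```text
0.6 [1.1414, 0.2049, 1.6971, 0.0, 1.2396, -0.0026] [0.23345747 0.51339349 0.27472886] [-6.65336430e-01 -3.07030948e+00  1.37121965e-04]
24528
-0.1 1812 [[-0.097, -0.159, 0.218], [-0.07, 0.021, 0.407], [-0.061, 0.064, 0.647]]
-0.06 7396 [[-0.058, -0.282, 0.24], [-0.04, -0.127, 0.608], [-0.021, 0.14, 0.653]]
-0.02 3600 [[-0.019, -0.285, 0.241], [-0.007, -0.224, 0.632], [0.018, 0.185, 0.657]]
0.02 972 [[0.021, -0.27, 0.376], [0.033, -0.111, 0.626], [0.058, 0.048, 0.661]]
0.06 454 [[0.061, -0.103, 0.241], [0.087, -0.089, 0.661], [0.099, 0.289, 0.727]]
0.1 836 [[0.101, -0.088, 0.249], [0.115, -0.012, 0.663], [0.138, 0.416, 0.725]]
0.14 630 [[0.141, -0.073, 0.606], [0.158, 0.282, 0.663], [0.179, 0.393, 0.707]]
0.18 363 [[0.181, -0.058, 0.608], [0.197, -0.037, 0.662], [0.219, 0.376, 0.669]]
0.22 269 [[0.221, -0.036, 0.609], [0.232, -0.013, 0.663], [0.258, 0.382, 0.668]]
0.26 987 [[0.265, 0.0, 0.657], [0.285, 0.022, 0.662], [0.299, 0.045, 0.665]]
0.3 1343 [[0.301, 0.038, 0.653], [0.32, 0.068, 0.658], [0.339, 0.101, 0.663]]
0.34 1179 [[0.341, 0.097, 0.638], [0.359, 0.129, 0.648], [0.378, 0.163, 0.655]]
0.38 801 [[0.381, 0.158, 0.611], [0.398, 0.185, 0.627], [0.419, 0.214, 0.638]]
0.42 482 [[0.421, 0.212, 0.574], [0.438, 0.235, 0.594], [0.458, 0.262, 0.61]]
0.46 312 [[0.461, 0.259, 0.525], [0.478, 0.282, 0.551], [0.499, 0.308, 0.572]]
0.5 187 [[0.501, 0.306, 0.464], [0.517, 0.327, 0.499], [0.538, 0.352, 0.522]]
0.54 259 [[0.543, -0.314, 0.3], [0.57, 0.374, 0.414], [0.579, 0.406, 0.463]]
0.58 124 [[0.581, -0.091, 0.212], [0.588, 0.415, 0.245], [0.596, 0.422, 0.43]]
```

Emit:
{"op": "move_arm", "data": {
  "steps": "0.1 0 0 0 0 0 60; 0.1 0 0 0 0 0 60; 0 0 0.12 0 0 0 60; 0 0 0 0 0 0 60; 0 0 0 0 0 0 60"
}}

```text
time: 1.02
ee_pos: [0.2342, 0.515, 0.2737]
tool_rot: [-0.831, -2.982, 0.307]
contact_force: [-0.2, 0.4, -0.1]
opening: 0.0603
gripper_force: 0.0
```

Run:
```python
from h import *
s=sense();print(s["time"],np.round(s["qpos"],4).tolist(),s["ee_pos"],s["tool_rot"])
```

```text
1.0167 [1.1417, 0.3296, 1.5491, -0.0005, 1.4631, 0.1149] [0.23415028 0.51497148 0.2737111 ] [-0.83146976 -2.98177713  0.3073205 ]
```

Emit:
{"op": "move_arm", "data": {
  "steps": "0 0.12 0 0 0 0 60; 0 0.12 0 0 0 0 60; 0 0 0 0 0 0 60; 0 0 0 0 0 0 60"
}}

```text
time: 1.35
ee_pos: [0.2352, 0.5134, 0.2746]
tool_rot: [-0.811, -2.76, 0.19]
contact_force: [0.8, 0.1, -0.1]
opening: 0.06
gripper_force: 0.0
```

Run:
```python
from h import *
s=sense();print(s["time"],np.round(s["qpos"],4).tolist(),s["ee_pos"],s["tool_rot"])
```

```text
1.35 [1.0046, 0.3227, 1.5743, 0.2129, 1.4485, -0.0426] [0.23524348 0.51339282 0.27463144] [-0.81067251 -2.75963805  0.19035139]
```

```bash
cat > kin.py <<'E'
import numpy as np
from scipy.spatial.transform import Rotation as R
from scipy.optimize import least_squares
Q=np.array([[1.142,.353,1.633,0,1.155,-.002],[1.1414,.2049,1.6971,0,1.2396,-.0026],[1.1417,.3296,1.5491,-.0005,1.4631,.1149],[1.0046,.3227,1.5743,.2129,1.4485,-.0426]])
E_=np.array([[.25853,.56852,.21395],[.23346,.51339,.27473],[.23415,.51497,.27371],[.23524,.51339,.27463]])
W=np.array([[-.66526,-3.07008,.0019],[-.66534,-3.0703,.0001],[-.8315,-2.9818,.3073],[-.8107,-2.7596,.1904]])
def fk(q,k):
    h,a,b,c,e=k; z=np.array([0,0,1.]);x=np.array([1.,0,0])
    A=R.from_euler('z',q[0]); p=[h*z]
    A=A*R.from_euler('y',q[1]); p.append(p[-1]+A.apply(a*z))
    A=A*R.from_euler('y',q[2]); p.append(p[-1]+A.apply(b*z+e*x))
    A=A*R.from_euler('z',q[3])*R.from_euler('y',q[4]); p.append(p[-1]+A.apply(c*z))
    return np.array(p),A*R.from_euler('z',q[5])
if __name__=="__main__":
    for free in(4,5):
        f=lambda k:np.concatenate([fk(q,list(k)+[0]*(5-free))[0][-1]-t for q,t in zip(Q,E_)])
        s=least_squares(f,[.3,.45,.5,.3,0][:free]);print(np.round(s.x,4),np.round(f(s.x)*1e3,1))
    for q,w in zip(Q,W):print((fk(q,[.3,.4,.5,.3,0])[1].inv()*R.from_rotvec(w)).as_rotvec())
E
python3 kin.py
```

```text
[0.2516 0.5417 0.4806 0.3515] [ 2.3  2.   0.5  1.6  0.1 -0.6  0.4 -2.7  0.2  2.1 -2.6 -0.1]
[0.3159 0.576  0.5003 0.3663 0.0806] [ 1.2 -0.5  0.5  1.4 -0.5 -0.1  1.5 -0.5 -0.3 -0.1 -0.3 -0.1]
[1.43745171e-03 1.43730256e-03 1.57078410e+00]
[3.59990084e-05 5.99882350e-05 1.57080469e+00]
[4.44614348e-05 5.55144733e-05 1.57080181e+00]
[-4.05828971e-05  3.71654717e-05  1.57090360e+00]
```

```bash
cat > plan.py <<'E'
import numpy as np, sys
from rig import sense
from scipy.spatial.transform import Rotation as R
def pose(ty,tilt=(0,0,0)):
    "tool down, tool y at heading ty deg; extra world rotvec tilt"
    t=np.radians(ty); y=np.array([np.cos(t),np.sin(t),0]); z=np.array([0,0,-1.])
    return R.from_rotvec(tilt)*R.from_matrix(np.stack([np.cross(y,z),y,z],1))
def rotrow(Rt,R0=None):
    "tool-frame rotation vector still to do, and number of rows"
    R0=R0 or R.from_rotvec(sense()["tool_rot"])
    w=(R0.inv()*Rt).as_rotvec(); print("rot tool rad",np.round(w,3),"rows",np.ceil(np.linalg.norm(w)/.12)); return Rt
def shift(p,Rt,p0=None):
    p0=sense()["ee_pos"] if p0 is None else p0
    d=Rt.inv().apply(np.array(p)-p0)*1e3; print("shift tool mm",np.round(d,1)," len",round(np.linalg.norm(d),1)); return p
E
python3 - <<'E'
from plan import *
a=rotrow(pose(138.1)); shift([.428,.407,.48],a)
E
```

```text
rot tool rad [-0.016 -0.316 -1.4  ] rows 12.0
shift tool mm [ -49.5 -214.5 -205.4]  len 301.1
```

Emit:
{"op": "move_arm", "data": {
  "steps": "-0.0013 -0.0263 -0.1167 0 0 0 60; -0.0013 -0.0263 -0.1167 0 0 0 60; -0.0013 -0.0263 -0.1167 0 0 0 60; -0.0013 -0.0263 -0.1167 0 0 0 60; -0.0013 -0.0263 -0.1167 0 0 0 60; -0.0013 -0.0263 -0.1167 0 0 0 60; -0.0013 -0.0263 -0.1167 0 0 0 60; -0.0013 -0.0263 -0.1167 0 0 0 60; -0.0013 -0.0263 -0.1167 0 0 0 60; -0.0013 -0.0263 -0.1167 0 0 0 60; -0.0013 -0.0263 -0.1167 0 0 0 60; -0.0013 -0.0263 -0.1167 0 0 0 60; 0 0 0 0 0 0 60"
}}

```text
time: 2.43
ee_pos: [0.2327, 0.5144, 0.2753]
tool_rot: [-1.293, 2.861, 0.0]
contact_force: [0.0, 0.6, 0.5]
opening: 0.06
gripper_force: 0.0
```

Emit:
{"op": "move_arm", "data": {
  "steps": "0 0 0 0 0 -34 60; 0 0 0 0 0 -34 60; 0 0 0 0 0 -34 60; 0 0 0 0 0 -34 60; 0 0 0 0 0 -34 60; 0 0 0 0 0 -34 60; 0 0 0 -8 -36 0 60; 0 0 0 -8 -36 0 60; 0 0 0 -8 -36 0 60; 0 0 0 -8 -36 0 60; 0 0 0 -8 -36 0 60; 0 0 0 -8 -34 0 60; 0 0 0 0 0 0 60"
}}

```text
time: 3.52
ee_pos: [0.4297, 0.4047, 0.4781]
tool_rot: [1.272, -2.872, 0.005]
contact_force: [-0.9, -0.6, 0.3]
opening: 0.0601
gripper_force: 0.0
```

Run:
```python
from h import *
import os
s=sense();print(s["time"],np.round(s["qpos"],4).tolist(),s["ee_pos"],s["tool_rot"])
im,P=cloud("scene"); cv2.imwrite("pics/scene1.png",im[:,:,::-1])
```

```text
3.5167 [0.7545, 0.1651, 1.3219, -0.0027, 1.656, -1.65] [0.42973803 0.40472539 0.47808129] [ 1.27150125 -2.8722935   0.00465959]
```

View pics/scene1.png

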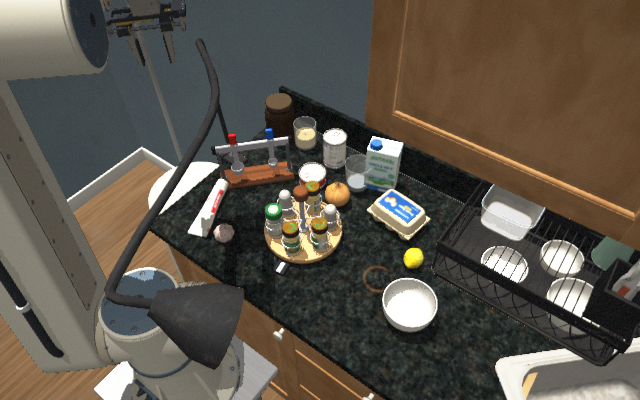

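The gripper is at about (160,20), beside the lamp neck at (200,45). I'll nudge slowly against the neck to find out whether it is solid.

Emit:
{"op": "move_arm", "data": {
  "steps": "0 0 0 0 -12 0 60; 0 0 0 0 -12 0 60; 0 0 0 0 -12 0 60; 0 0 0 0 -10 0 60; 0 0 0 0 -4 0 60; 0 0 0 0 -4 0 60; 0 0 0 0 -3 0 60; 0 0 0 0 -3 0 60; 0 0 0 0 -3 0 60; 0 0 0 0 0 0 60"
}}

```text
time: 4.4
ee_pos: [0.4728, 0.3651, 0.4782]
tool_rot: [1.281, -2.867, -0.001]
contact_force: [-0.5, -0.2, -0.6]
opening: 0.0596
gripper_force: 0.0
```

Emit:
{"op": "move_arm", "data": {
  "steps": "0 0 0 0 -3 0 60; 0 0 0 0 -2 0 60; 0 0 0 0 -2 0 60; 0 0 0 0 -2 0 60; 0 0 0 0 0 0 60"
}}

```text
time: 4.82
ee_pos: [0.4795, 0.359, 0.4782]
tool_rot: [1.28, -2.867, -0.001]
contact_force: [-0.7, -0.2, -0.5]
opening: 0.0603
gripper_force: 0.0
```

Emit:
{"op": "move_arm", "data": {
  "steps": "0 0 0 0 -3 0 60; 0 0 0 0 -2 0 60; 0 0 0 0 -2 0 60; 0 0 0 0 -2 0 60; 0 0 0 0 0 0 60"
}}

```text
time: 5.23
ee_pos: [0.4863, 0.353, 0.4782]
tool_rot: [1.28, -2.867, -0.001]
contact_force: [0.3, -0.0, -0.1]
opening: 0.0601
gripper_force: 0.0
```

Emit:
{"op": "move_arm", "data": {
  "steps": "0 0 0 0 -3 0 60; 0 0 0 0 -3 0 60; 0 0 0 0 -3 0 60; 0 0 0 0 0 0 60"
}}

```text
time: 5.57
ee_pos: [0.4931, 0.3468, 0.4781]
tool_rot: [1.28, -2.867, -0.0]
contact_force: [0.7, 0.9, -0.7]
opening: 0.06
gripper_force: 0.0
```

Run:
```python
from h import *
s=sense();print(s["time"],np.round(s["qpos"],4).tolist(),s["ee_pos"],s["tool_rot"],s["contact_force"])
a,_=snapshot("top");b,_=snapshot("wrist")
cv2.imwrite("pics/tw.png",np.vstack([a[60:320],b])[:,:500][:600,:,::-1])
```

```text
5.5667 [0.6102, 0.1874, 1.295, 0.0006, 1.6607, -1.8005] [0.49308771 0.34683067 0.47814037] [ 1.28022434e+00 -2.86725221e+00 -4.46914304e-04] [ 0.74064277  0.90542161 -0.690765  ]
```

View pics/tw.png

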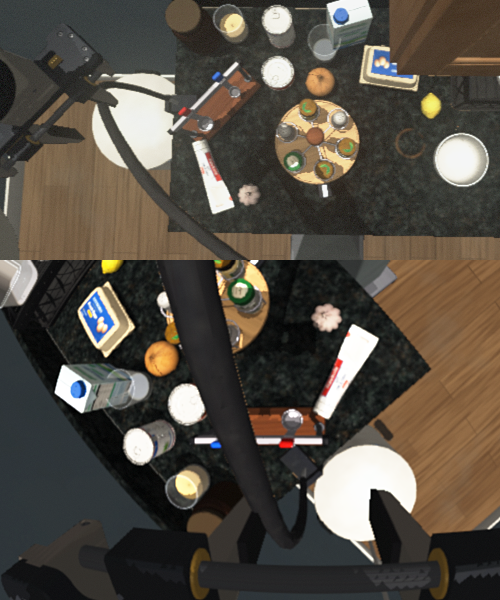

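Run:
```python
from h import *
from plan import R
s=sense();p=np.load("lamp.npy");q=R.from_rotvec(s["tool_rot"]).inv().apply(p-s["ee_pos"])*1e3
m=(abs(q[:,0])<60)&(abs(q[:,1])<120)&(q[:,2]>-120)&(q[:,2]<40);q=q[m]
for z0 in range(-120,40,10):
    r=q[(q[:,2]>=z0)&(q[:,2]<z0+10)]
    if len(r):print(z0,len(r),r.min(0).round(),r.max(0).round())
```

```text
-80 32 [ 52. -36. -77.] [ 60. -26. -70.]
-70 59 [ 39. -36. -70.] [ 57. -26. -60.]
-60 51 [ 29. -36. -60.] [ 50. -25. -50.]
-50 43 [ 17. -36. -50.] [ 34. -25. -40.]
-40 45 [  5. -36. -40.] [ 24. -25. -30.]
-30 32 [ -4. -35. -30.] [ 10. -25. -20.]
-20 31 [-15. -35. -20.] [  5. -24. -10.]
-10 25 [-23. -34. -10.] [-10. -23.  -1.]
0 21 [-34. -34.   0.] [-20. -26.   9.]
10 19 [-42. -34.  10.] [-25. -26.  20.]
20 17 [-49. -33.  20.] [-33. -26.  30.]
30 11 [-51. -33.  30.] [-41. -29.  39.]
```

Run:
```python
from plan import *
a=rotrow(pose(138.1)); shift([.549,.3345,.25],a)
```

```text
rot tool rad [ 0.001 -0.001  0.   ] rows 1.0
shift tool mm [-28.1 -50.3 228.2]  len 235.3
```

Emit:
{"op": "move_arm", "data": {
  "steps": "0 0 0 0 -5 0 60; 0 0 0 0 -5 0 60; 0 0 0 0 -5 0 60; 0 0 0 0 -5 0 60; 0 0 0 0 0 0 60"
}}

```text
time: 6.08
ee_pos: [0.5083, 0.3332, 0.4781]
tool_rot: [1.28, -2.868, -0.0]
contact_force: [-0.3, -0.5, -0.8]
opening: 0.06
gripper_force: 0.0
```

The finger swept through the neck's volume with no force, so the lamp isn't solid. I'll carry on slowly with checks.

Emit:
{"op": "move_arm", "data": {
  "steps": "0 0 0 -4 -5 0 60; 0 0 0 -4 -5 0 60; 0 0 0 -5 -5 0 60; 0 0 0 -5 -5 0 60; 0 0 0 -5 -5 0 60; 0 0 0 -5 -5 0 60; 0 0 0 0 0 8 60; 0 0 0 0 0 8 60; 0 0 0 0 0 8 60; 0 0 0 0 0 0 60"
}}

```text
time: 6.92
ee_pos: [0.5477, 0.3344, 0.4515]
tool_rot: [1.28, -2.864, -0.0]
contact_force: [0.2, -0.2, 0.3]
opening: 0.0601
gripper_force: 0.0
```

Emit:
{"op": "move_arm", "data": {
  "steps": "0 0 0 0 0 12 60; 0 0 0 0 0 12 60; 0 0 0 0 0 12 60; 0 0 0 0 0 12 60; 0 0 0 0 0 12 60; 0 0 0 0 0 12 60; 0 0 0 0 0 12 60; 0 0 0 0 0 12 60; 0 0 0 0 0 0 60"
}}

```text
time: 7.67
ee_pos: [0.5475, 0.3342, 0.3548]
tool_rot: [1.279, -2.863, -0.0]
contact_force: [-0.9, 0.3, -0.4]
opening: 0.0606
gripper_force: 0.0
```

Emit:
{"op": "move_arm", "data": {
  "steps": "0 0 0 0 0 15 60; 0 0 0 0 0 15 60; 0 0 0 0 0 15 60; 0 0 0 0 0 15 60; 0 0 0 0 0 15 60; 0 0 0 0 0 15 60; 0 0 0 0 0 15 60; 0 0 0 0 0 0 60; 0 0 0 0 0 0 60"
}}

```text
time: 8.42
ee_pos: [0.5481, 0.3346, 0.253]
tool_rot: [1.28, -2.866, -0.001]
contact_force: [0.4, 0.9, 0.0]
opening: 0.0598
gripper_force: 0.0
```

Run:
```python
from h import *
from plan import *
s=sense();print(s["time"],np.round(s["qpos"],3))
im,d=snapshot("wrist");c=calibration("wrist")
f=200/np.tan(np.radians(c["vertical_fov"])/2)
v,u=np.mgrid[0:400,0:640];x,y=u-c["cx"],v-c["cy"];r=np.hypot(x,y)+1e-9;t=r/f
ok=(t<1.5)&(d>0)
p=np.stack([x/r*np.tan(t)*d,-y/r*np.tan(t)*d,-d],-1)
H=np.array(c["hand_eye"]);T=p@H[:3,:3].T+H[:3,3]
hsv=cv2.cvtColor(im,cv2.COLOR_RGB2HSV).astype(int);h,S,V=[hsv[...,i] for i in range(3)]
# camera pose: tool coords, axes the flange's -> check both
P=R.from_rotvec(s["tool_rot"]).apply(T.reshape(-1,3)).reshape(T.shape)+s["ee_pos"]
red=((h<8)|(h>172))&(S>150)&(V>70)&ok&(P[...,2]>.185)&(P[...,2]<.205)
print(red.sum(),np.nanmedian(P[red],0),np.percentile(P[red],[2,98],axis=0),np.median(T[red],0))
a=rotrow(pose(138.1)); shift([.549,.3345,.160],a)
```

```text
8.4167 [ 5.450e-01  3.490e-01  1.552e+00  1.000e-03  1.243e+00 -1.866e+00]
328 [0.55050841 0.33456608 0.19347169] [[0.5427449  0.32713941 0.18627448]
 [0.5593231  0.34282667 0.19543372]] [-0.00150045 -0.00223316  0.05948505]
rot tool rad [ 0.001 -0.001  0.001] rows 1.0
shift tool mm [ 0.  -0.6 93.9]  len 93.9
```

Emit:
{"op": "move_arm", "data": {
  "steps": "0 0 0 -1 -1.5 15 60; 0 0 0 0 0 15 60; 0 0 0 0 0 15 60; 0 0 0 0 0 15 60; 0 0 0 0 0 12 60; 0 0 0 0 0 12 60; 0 0 0 0 0 9 60; 0 0 0 0 0 0 60; 0 0 0 0 0 0 40; 0 0 0 0 0 0 30; 0 0 0 0 0 0 15; 0 0 0 0 0 0 10; 0 0 0 0 0 0 10; 0 0 0 0 0 0 10; 0 0 0 0 0 0 10; 0 0 0 0 0 0 10",
  "force": 40
}}

```text
time: 9.8
ee_pos: [0.55, 0.3345, 0.1604]
tool_rot: [1.281, -2.868, -0.001]
contact_force: [-0.1, 0.7, 2.0]
opening: 0.0218
gripper_force: 40.0
```

Gripped at 21.8 mm. Now I'll pull straight up past the catch.

Emit:
{"op": "move_arm", "data": {
  "steps": "0 0 0 0 0 -3 10; 0 0 0 0 0 -3 10; 0 0 0 0 0 -3 10; 0 0 0 0 0 -4 10; 0 0 0 0 0 -5 10; 0 0 0 0 0 -6 10; 0 0 0 0 0 -8 10; 0 0 0 0 0 -10 10; 0 0 0 0 0 0 10; 0 0 0 0 0 0 10; 0 0 0 0 0 0 10; 0 0 0 0 0 0 10"
}}

```text
time: 10.8
ee_pos: [0.5498, 0.3341, 0.2033]
tool_rot: [1.281, -2.867, -0.0]
contact_force: [-3.6, -3.7, 2.7]
opening: 0.0216
gripper_force: 40.0
```

Run:
```python
from h import *
s=sense();print(s["contact_force"],s["moment"])
a,_=snapshot("scene");b,_=snapshot("top")
A=cv2.resize(a[0:220,120:320],None,fx=2,fy=2);B=cv2.resize(b[60:280,100:300],None,fx=2,fy=2)
cv2.imwrite("pics/l.png",np.hstack([A,B])[:,:,::-1])
```

```text
[-3.6195875  -3.67427749  2.73438001] [-0.98445424  0.93051407  0.02928959]
```

View pics/l.png

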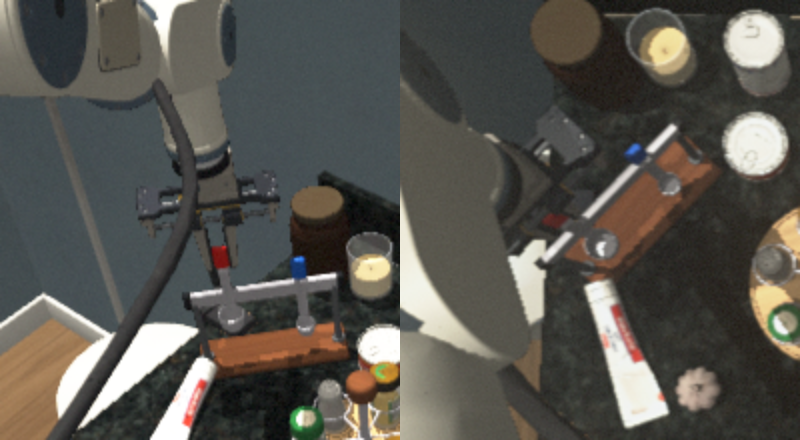

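The scoop is up, but it seems tilted with the cup swung forward, and about 5 N pushes it toward the front. I'll measure its tilt and height.

Run:
```python
from h import *
r=np.radians(48.1);ax=np.array([np.cos(r),np.sin(r)]);ay=np.array([-np.sin(r),np.cos(r)])
o=np.array([.549,.3345]) # scoop origin xy
def loc(P):
    d=P[...,:2]-o; return np.stack([d@ax,d@ay,P[...,2]],-1)*1e3
for src in("old","new"):
  for n in("scene","top"):
    if src=="old": z=np.load(n+"0.npz");im,P=z["im"],z["P"]
    else: im,P=cloud(n)
    L=loc(P);hsv=cv2.cvtColor(im,cv2.COLOR_RGB2HSV).astype(int);H,S,V=[hsv[...,i] for i in range(3)]
    m=((H<8)|(H>172))&(S>140)&(V>60)&(abs(L[...,0])<60)&(abs(L[...,1])<40)&(L[...,2]>120)
    print(src,n,m.sum(),np.percentile(L[m],[3,50,97],axis=0).round(1).tolist())
    m=(abs(L[...,1])<30)&(L[...,0]>-120)&(L[...,0]<-5)&(L[...,2]>20)&(L[...,2]<150)
    for a in range(20,150,10):
        k=m&(L[...,2]>=a)&(L[...,2]<a+10)
        if k.sum()>3:print("  z",a,k.sum(),np.percentile(L[k],[5,50,95],axis=0)[:,:2].round(0).tolist())
```

```text
old scene 74 [[-6.5, -8.6, 159.4], [-1.7, 1.0, 179.6], [4.4, 10.9, 195.7]]
  z 50 4 [[-28.0, -3.0], [-17.0, 6.0], [-6.0, 11.0]]
  z 60 44 [[-35.0, -14.0], [-14.0, -0.0], [-6.0, 16.0]]
  z 70 29 [[-39.0, -15.0], [-34.0, 4.0], [-6.0, 17.0]]
  z 80 23 [[-40.0, -18.0], [-29.0, -3.0], [-8.0, 19.0]]
  z 140 6 [[-9.0, -13.0], [-6.0, -0.0], [-5.0, 15.0]]
old top 36 [[-3.3, -10.0, 189.6], [-0.3, -0.5, 192.6], [4.4, 8.3, 195.9]]
  z 50 60 [[-27.0, -12.0], [-17.0, 0.0], [-7.0, 12.0]]
  z 60 53 [[-36.0, -14.0], [-15.0, 2.0], [-6.0, 15.0]]
  z 70 27 [[-38.0, -19.0], [-23.0, -1.0], [-6.0, 16.0]]
  z 80 25 [[-38.0, -19.0], [-21.0, 1.0], [-6.0, 18.0]]
new scene 84 [[-8.7, -10.3, 200.4], [-2.3, 0.0, 221.1], [2.6, 10.4, 238.0]]
  z 100 37 [[-37.0, -11.0], [-13.0, 3.0], [-6.0, 14.0]]
  z 110 41 [[-40.0, -14.0], [-31.0, 1.0], [-7.0, 17.0]]
  z 120 42 [[-41.0, -17.0], [-25.0, -0.0], [-7.0, 19.0]]
  z 140 5 [[-6.0, -0.0], [-5.0, 5.0], [-5.0, 8.0]]
new top 16 [[-4.2, -7.0, 215.7], [-3.0, 0.5, 228.9], [-0.1, 7.1, 237.5]]
  z 90 11 [[-29.0, -12.0], [-18.0, -0.0], [-6.0, 7.0]]
  z 100 116 [[-30.0, -12.0], [-18.0, 2.0], [-6.0, 14.0]]
  z 110 35 [[-40.0, -17.0], [-14.0, 3.0], [-5.0, 16.0]]
  z 120 48 [[-41.0, -19.0], [-25.0, 4.0], [-6.0, 17.0]]
```

The scoop is up 42 mm with no slip. The 5 N is the cup's back rubbing on the rail, so I'll ease it forward (tool +x) and keep lifting.

Emit:
{"op": "move_arm", "data": {
  "steps": "0 0 0 2 0 0 10; 0 0 0 2 0 0 10; 0 0 0 1 0 0 10; 0 0 0 0 0 0 10; 0 0 0 0 0 0 10"
}}

```text
time: 11.42
ee_pos: [0.5469, 0.331, 0.2024]
tool_rot: [1.281, -2.868, -0.001]
contact_force: [-0.7, -0.1, 0.2]
opening: 0.0215
gripper_force: 40.0
```

Emit:
{"op": "move_arm", "data": {
  "steps": "0 0 0 0 0 -8 10; 0 0 0 0 0 -8 10; 0 0 0 0 0 -10 10; 0 0 0 0 0 -12 10; 0 0 0 0 0 -15 10; 0 0 0 0 0 -15 10; 0 0 0 0 0 -20 10; 0 0 0 0 0 -20 10; 0 0 0 0 0 -20 10; 0 0 0 0 0 -20 10; 0 0 0 0 0 0 10; 0 0 0 0 0 0 10"
}}

```text
time: 12.42
ee_pos: [0.5474, 0.3311, 0.3521]
tool_rot: [-1.281, 2.867, 0.001]
contact_force: [-0.2, -0.7, -1.4]
opening: 0.0216
gripper_force: 40.0
```

Run:
```python
from plan import *
s=sense();print(s["time"],np.round(s["qpos"],3),s["moment"])
```

```text
12.4167 [ 5.410e-01  2.820e-01  1.432e+00  1.000e-03  1.426e+00 -1.870e+00] [0.17492623 0.03443944 0.01217   ]
```

Run:
```python
from plan import *
a=pose(138.1); shift([.40,.10,.355],a)
```

```text
shift tool mm [270.4 -44.6  -2.9]  len 274.1
```

Emit:
{"op": "move_arm", "data": {
  "steps": "0 0 0 15 -3 0 10; 0 0 0 30 -5 0 10; 0 0 0 30 -5 0 10; 0 0 0 30 -5 0 10; 0 0 0 30 -5 0 10; 0 0 0 30 -5 0 10; 0 0 0 30 -5 0 10; 0 0 0 30 -5 0 10; 0 0 0 30 -4 0 10; 0 0 0 15 -3 0 10; 0 0 0 0 0 0 10"
}}

```text
time: 13.33
ee_pos: [0.398, 0.0975, 0.3497]
tool_rot: [1.278, -2.867, -0.0]
contact_force: [0.4, 0.8, -0.5]
opening: 0.0219
gripper_force: 40.0
```

Emit:
{"op": "move_arm", "data": {
  "steps": "0 0 0.1 0 0 0 10; 0 0 0.12 0 0 0 10; 0 0 0.12 0 0 0 10; 0 0 0.12 0 0 0 10; 0 0 0.12 0 0 0 10; 0 0 0.12 0 0 0 10; 0 0 0.12 0 0 0 10; 0 0 0.12 0 0 0 10; 0 0 0.12 0 0 0 10; 0 0 0.12 0 0 0 10; 0 0 0.12 0 0 0 10; 0 0 0.12 0 0 0 10; 0 0 0.12 0 0 0 10; 0 0 0.12 0 0 0 10; 0 0 0.12 0 0 0 10; 0 0 0.12 0 0 0 10; 0 0 0.12 0 0 0 10; 0 0 0.12 0 0 0 10; 0 0 0.12 0 0 0 10; 0 0 0.12 0 0 0 10"
}}

```text
time: 15.0
ee_pos: [0.4003, 0.1002, 0.3496]
tool_rot: [-2.192, -2.248, 0.003]
contact_force: [-0.4, 0.1, -1.4]
opening: 0.0218
gripper_force: 40.0
```

Emit:
{"op": "move_arm", "data": {
  "steps": "0 0 0.12 0 0 0 10; 0 0 0.12 0 0 0 10; 0 0 0.12 0 0 0 10; 0 0 0.12 0 0 0 10; 0 0 0.12 0 0 0 10; 0 0 0.12 0 0 0 10; 0 0 0.12 0 0 0 10; 0 0 0.12 0 0 0 10; 0 0 0.12 0 0 0 10; 0 0 0.12 0 0 0 10; 0 0 0.12 0 0 0 10; 0 0 0.12 0 0 0 10; 0 0 0.12 0 0 0 10; 0 0 0.04 0 0 0 10; 0 0 0 0 0 0 10"
}}

```text
time: 16.25
ee_pos: [0.4003, 0.1002, 0.3496]
tool_rot: [3.141, 0.0, -0.004]
contact_force: [0.1, -0.8, -1.2]
opening: 0.022
gripper_force: 40.0
```

Run:
```python
from plan import *
s=sense();print(s["time"],np.round(s["qpos"],3),s["ee_pos"],s["opening"])
a=rotrow(pose(-90)); Rc=R.from_rotvec(s["tool_rot"])
shift([.423,-.336,.355],Rc)
```

```text
16.25 [ 2.410e-01 -1.080e-01  1.866e+00  1.000e-03  1.386e+00  1.812e+00] [0.40025152 0.10016702 0.34960902] 0.021996735137649777
rot tool rad [0.    0.003 0.   ] rows 1.0
shift tool mm [ 22.6 436.2  -5.4]  len 436.8
```

Emit:
{"op": "move_arm", "data": {
  "steps": "0 0 0 1 20 0 10; 0 0 0 1 35 0 10; 0 0 0 1 35 0 10; 0 0 0 1 35 0 10; 0 0 0 1 35 0 10; 0 0 0 1 35 0 10; 0 0 0 1 35 0 10; 0 0 0 1 35 0 10; 0 0 0 1 35 0 10; 0 0 0 1 35 0 10; 0 0 0 1 35 0 10; 0 0 0 1 35 0 10; 0 0 0 1 30 0 10; 0 0 0 1 21 0 10; 0 0 0 0 0 0 10; 0 0 0 0 0 0 10"
}}

```text
time: 17.58
ee_pos: [0.4151, -0.3567, 0.3493]
tool_rot: [-3.14, -0.003, 0.004]
contact_force: [-0.4, -0.0, -0.2]
opening: 0.0214
gripper_force: 40.0
```

Run:
```python
from h import *
from plan import *
s=sense();print(s["time"],np.round(s["qpos"],3),s["ee_pos"])
shift([.415,-.336,.30],R.from_rotvec(s["tool_rot"]))
im,P=cloud("scene");cv2.imwrite("pics/b.png",im[100:400,240:640][:,:,::-1])
m=(abs(P[...,0]-.44)<.06)&(abs(P[...,1]+.336)<.05)&(P[...,2]>.2)&(P[...,2]<.32)
p=P[m]
for a in np.arange(.2,.32,.01):
    q=p[(p[:,2]>=a)&(p[:,2]<a+.01)]
    if len(q)>3:print(round(a,2),len(q),np.percentile(q,[5,50,95],axis=0)[:,:2].round(3).tolist())
```

```text
17.5833 [-7.120e-01  1.290e-01  1.627e+00 -1.000e-03  1.388e+00  8.570e-01] [ 0.41507502 -0.35673212  0.34928981]
shift tool mm [  0.1 -20.7  49.3]  len 53.5
0.24 25 [[0.423, -0.368], [0.442, -0.363], [0.448, -0.357]]
0.25 66 [[0.412, -0.371], [0.436, -0.361], [0.452, -0.34]]
0.26 72 [[0.412, -0.375], [0.423, -0.361], [0.454, -0.342]]
0.27 50 [[0.413, -0.375], [0.42, -0.362], [0.452, -0.342]]
0.28 26 [[0.412, -0.364], [0.414, -0.357], [0.415, -0.35]]
0.29 20 [[0.413, -0.364], [0.415, -0.358], [0.416, -0.351]]
0.3 4 [[0.415, -0.364], [0.416, -0.364], [0.416, -0.361]]
0.31 6 [[0.415, -0.364], [0.417, -0.363], [0.417, -0.361]]
```

View pics/b.png

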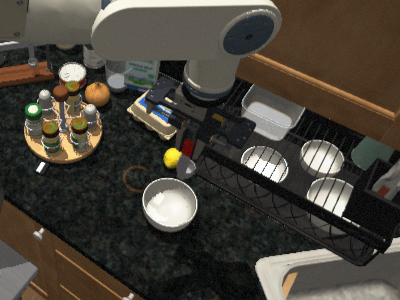

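The scoop hangs upright beside the bowl, cup at about (0.434,-0.358) with its underside near z=0.245. I'll shift over the bowl and lower it.

Emit:
{"op": "move_arm", "data": {
  "steps": "0 0 0 4 -7 0 10; 0 0 0 4 -7 0 10; 0 0 0 2 -7 0 10; 0 0 0 0 0 20 10; 0 0 0 0 0 25 10; 0 0 0 0 0 25 10; 0 0 0 0 0 25 10; 0 0 0 0 0 25 10; 0 0 0 0 0 25 10; 0 0 0 0 0 20 10; 0 0 0 0 0 20 10; 0 0 0 0 0 15 10; 0 0 0 0 0 10 10; 0 0 0 0 0 5 10; 0 0 0 0 0 3 10; 0 0 0 0 0 0 10; 0 0 0 0 0 0 10"
}}

```text
time: 19.05
ee_pos: [0.4252, -0.3355, 0.1332]
tool_rot: [3.141, 0.003, -0.001]
contact_force: [-0.7, -0.1, -0.1]
opening: 0.0214
gripper_force: 40.0
```

Emit:
{"op": "move_arm", "data": {
  "steps": "0 0 0 0 0 3 10; 0 0 0 0 0 3 10; 0 0 0 0 0 2 10; 0 0 0 0 0 2 10; 0 0 0 0 0 0 10"
}}

```text
time: 19.47
ee_pos: [0.4244, -0.3352, 0.122]
tool_rot: [-3.141, -0.003, 0.003]
contact_force: [0.6, -0.5, -0.6]
opening: 0.0217
gripper_force: 40.0
```

Emit:
{"op": "move_arm", "data": {
  "steps": "0 0 0 0 0 2 10; 0 0 0 0 0 2 10; 0 0 0 0 0 1 10; 0 0 0 0 0 0 10; 0 0 0 0 0 0 10"
}}

```text
time: 19.88
ee_pos: [0.4251, -0.3355, 0.1176]
tool_rot: [3.141, 0.003, -0.001]
contact_force: [2.1, 0.1, 0.4]
opening: 0.0214
gripper_force: 40.0
```

Emit:
{"op": "move_arm", "data": {
  "steps": "0 0 0 0 0 0 30; 0 0 0 0 0 0 40; 0 0 0 0 0 0 60; 0 0 0 0 0 0 60; 0 0 0 0 0 0 60; 0 0 0 0 0 0 60; 0 0 0 0 0 -10 60; 0 0 0 0 0 -20 60; 0 0 0 0 0 -30 60; 0 0 0 0 0 -30 60; 0 0 0 0 0 -40 60; 0 0 0 0 0 -40 60; 0 0 0 0 0 -40 60; 0 0 0 0 0 0 60"
}}

```text
time: 21.05
ee_pos: [0.4275, -0.3374, 0.3366]
tool_rot: [3.134, 0.003, 0.013]
contact_force: [0.5, 0.3, 1.1]
opening: 0.0596
gripper_force: 0.0
```

Run:
```python
from h import *
from plan import *
s=sense();print(s["time"],np.round(s["qpos"],3),s["ee_pos"])
im,P=cloud("scene");im2,P2=cloud("top");np.savez("s2.npz",im=im,P=P,im2=im2,P2=P2)
A=cv2.resize(im[230:380,330:490],None,fx=2.5,fy=2.5);B=cv2.resize(im2[140:290,260:520],None,fx=1.5,fy=2.5)
cv2.imwrite("pics/r.png",np.hstack([A,B])[:,:,::-1])
for i,Q in((im,P),(im2,P2)):
    H,S,V=cv2.split(cv2.cvtColor(i,cv2.COLOR_RGB2HSV).astype(np.int32).astype(np.float32))
    m=((H<8)|(H>172))&(S>130)&(V>60)&(Q[...,1]<-.2)&(Q[...,1]>-.5)&(Q[...,0]<.6)&(Q[...,2]<.2)
    print(m.sum(),np.percentile(Q[m],[3,50,97],axis=0).round(3).tolist() if m.sum() else 0)
    rim=(Q[...,2]>.062)&(Q[...,2]<.076)&(Q[...,1]<-.22)&(Q[...,1]>-.5)&(S<60)&(V>120)&(Q[...,0]<.52)&(Q[...,0]>.25);print(cv2.minEnclosingCircle(Q[rim][:,:2].astype(np.float32)))
    # carousel: lid tops
    c=np.array([.497,.035]);d=np.hypot(Q[...,0]-c[0],Q[...,1]-c[1])
    g=(H>50)&(H<85)&(S>100)&(Q[...,2]>.12)&(Q[...,2]<.145)&(d<.11);print("green",g.sum(),np.percentile(Q[g],[3,50,97],axis=0).round(4).tolist() if g.sum() else 0)
    t=(Q[...,2]>.122)&(Q[...,2]<.14)&(d<.11)&(d>.045)
    n,l,st,ce=cv2.connectedComponentsWithStats(t.astype(np.uint8))
    for k in range(1,n):
        if st[k,4]>30:
            q=Q[l==k];u,v=ce[k].astype(int);mid=(np.percentile(q,1,axis=0)+np.percentile(q,99,axis=0))/2
            print(" blob",st[k,4],(u,v),mid.round(4),"ang",np.degrees(np.arctan2(mid[1]-c[1],mid[0]-c[0])).round(1),i[v,u])
    w=(S<40)&(V>170)&(Q[...,2]<.022)&(Q[...,2]>.004)&(d>.112)&(d<.16)&(Q[...,0]<.42);q=Q[w];print("ptr",w.sum(),q.mean(0).round(4),cv2.fitLine(q[:,:2].astype(np.float32),cv2.DIST_L2,0,.01,.01).ravel())
```

```text
21.05 [-6.700e-01  1.230e-01  1.661e+00 -1.000e-03  1.346e+00  8.990e-01] [ 0.4275279  -0.33735703  0.33655167]
84 [[0.416, -0.347, 0.11], [0.418, -0.338, 0.133], [0.423, -0.329, 0.148]]
((0.4533049166202545, -0.33637192845344543), 0.06851361691951752)
green 163 [[0.4191, -0.0417, 0.1217], [0.4361, 0.0788, 0.1307], [0.5658, 0.1105, 0.1353]]
 blob 154 (np.int64(312), np.int64(186)) [0.572  0.056  0.1294] ang 15.6 [142 101  29]
 blob 209 (np.int64(272), np.int64(210)) [0.4409 0.0897 0.1294] ang 135.7 [249 241 211]
 blob 197 (np.int64(319), np.int64(223)) [ 0.477  -0.0403  0.1296] ang -104.8 [137 113  45]
 blob 203 (np.int64(289), np.int64(227)) [0.4219 0.0137 0.1294] ang -164.2 [148 109  43]
ptr 45 [0.3654 0.012  0.0121] [0.980947   0.19427532 0.36535117 0.0119763 ]
35 [[0.416, -0.342, 0.111], [0.421, -0.329, 0.143], [0.423, -0.326, 0.147]]
((0.45275384187698364, -0.3355640769004822), 0.06822666525840759)
green 138 [[0.4223, -0.046, 0.1289], [0.4437, 0.0776, 0.1316], [0.5717, 0.1104, 0.1343]]
 blob 256 (np.int64(307), np.int64(167)) [0.572  0.0563 0.1289] ang 15.9 [179 139  76]
 blob 261 (np.int64(347), np.int64(206)) [ 0.4777 -0.0402  0.1293] ang -104.4 [159 129  70]
 blob 285 (np.int64(292), np.int64(220)) [0.4415 0.0894 0.131 ] ang 135.6 [243 245 237]
 blob 259 (np.int64(324), np.int64(229)) [0.4222 0.014  0.1294] ang -164.3 [158 126  68]
ptr 60 [0.366  0.0137 0.0114] [0.9894704  0.14473519 0.36603123 0.0137159 ]
```

View pics/r.png

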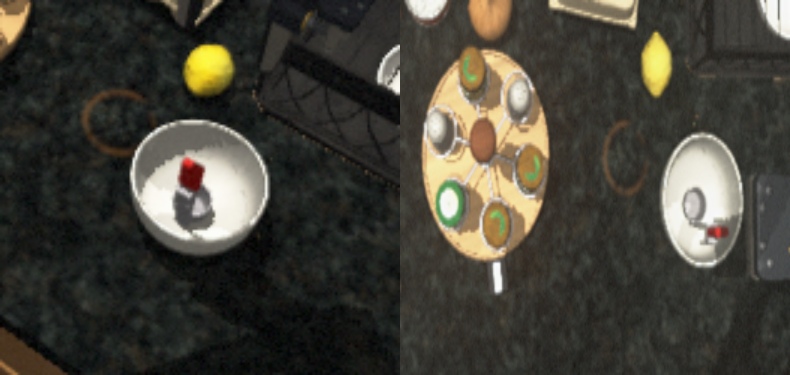

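The scoop stands upright in the bowl, grip at crop (190,175), the bowl hasn't moved, and the lemon is in place. From the top view, the green jar is at 135.6° about the axis (0.497, 0.035) and the pointer is at 189.6°, so the carousel needs a +54° turn.

Run:
```python
from plan import *
s=sense();print(s["tool_rot"]);a=rotrow(pose(-90));shift([.42,.035,.30],a);shift([.497,.035,.162],a)
```

```text
[3.13878111e+00 2.76471521e-03 2.76344639e-03]
rot tool rad [ 0.003 -0.002  0.002] rows 1.0
shift tool mm [  -5.5 -370.8   29.8]  len 372.1
shift tool mm [  71.5 -370.8  167.8]  len 413.3
```

Emit:
{"op": "move_arm", "data": {
  "steps": "0 0 0 0 -15 0 70; 0 0 0 -1 -35 0 70; 0 0 0 -1 -35 0 70; 0 0 0 -1 -35 0 70; 0 0 0 -1 -35 0 70; 0 0 0 -1 -35 0 70; 0 0 0 0 -35 0 70; 0 0 0 0 -35 0 70; 0 0 0 0 -35 0 70; 0 0 0 0 -35 0 70; 0 0 0 0 -26 0 70; 0 0 0 0 -15 0 70; 0 0 0 20 0 0 70; 0 0 0 20 0 0 70; 0 0 0 20 0 0 70; 0 0 0 17 0 0 70; 0 0 0 0 0 0 70; 0 0 0 0 0 0 70"
}}

```text
time: 22.65
ee_pos: [0.495, 0.0362, 0.3253]
tool_rot: [3.141, 0.003, -0.009]
contact_force: [0.2, 0.1, -0.2]
opening: 0.07
gripper_force: 0.0
```

Run:
```python
from plan import *
s=sense();print(s["time"],s["ee_pos"],np.round(s["qpos"],3));a=rotrow(pose(-90));shift([.497,.035,.162],R.from_rotvec(s["tool_rot"]))
```

```text
22.65 [0.49495734 0.03622599 0.32534429] [0.07  0.058 1.757 0.    1.332 1.639]
rot tool rad [0.    0.006 0.002] rows 1.0
shift tool mm [  3.    1.2 163.3]  len 163.4
```

Emit:
{"op": "move_arm", "data": {
  "steps": "0 0 0 2 1 15 70; 0 0 0 0 0 25 70; 0 0 0 0 0 25 70; 0 0 0 0 0 25 70; 0 0 0 0 0 25 70; 0 0 0 0 0 20 70; 0 0 0 0 0 15 70; 0 0 0 0 0 10 70; 0 0 0 0 0 3 70; 0 0 0 0 0 0 55; 0 0 0 0 0 0 45; 0 0 0 0 0 0 35; 0 0 0 0 0 0 35; 0 0 0 0 0 0 35; 0 0 0 0 0 0 35",
  "force": 20
}}

```text
time: 23.9
ee_pos: [0.4986, 0.036, 0.1651]
tool_rot: [-3.139, -0.002, 0.0]
contact_force: [-1.3, 6.9, 2.9]
opening: 0.041
gripper_force: 20.0
```

Emit:
{"op": "move_arm", "data": {
  "steps": "0 0 0 0 -1 0 35; 0 0 -0.02 0 0 0 35; 0 0 -0.035 0 0 0 35; 0 0 -0.05 0 0 0 35; 0 0 -0.055 0 0 0 35; 0 0 -0.055 0 0 0 35; 0 0 -0.055 0 0 0 35; 0 0 -0.055 0 0 0 35; 0 0 -0.055 0 0 0 35; 0 0 -0.055 0 0 0 35; 0 0 -0.055 0 0 0 35; 0 0 -0.055 0 0 0 35; 0 0 -0.055 0 0 0 35; 0 0 -0.055 0 0 0 35; 0 0 -0.055 0 0 0 35; 0 0 -0.055 0 0 0 35; 0 0 -0.055 0 0 0 35; 0 0 -0.055 0 0 0 35; 0 0 -0.04 0 0 0 35; 0 0 -0.027 0 0 0 35"
}}

```text
time: 25.57
ee_pos: [0.4986, 0.036, 0.1651]
tool_rot: [-2.796, -1.432, 0.0]
contact_force: [-0.5, 1.6, 6.7]
opening: 0.0414
gripper_force: 20.0
```

Emit:
{"op": "move_arm", "data": {
  "steps": "0 0 0 0 0 0 35; 0 0 0 0 0 0 35; 0 0 0 0 0 0 35; 0 0 0 0 0 0 35",
  "force": 25
}}

```text
time: 25.9
ee_pos: [0.4986, 0.036, 0.1651]
tool_rot: [-2.797, -1.429, 0.0]
contact_force: [-1.8, 2.2, 6.4]
opening: 0.0411
gripper_force: 25.0
```

Run:
```python
from h import *
from plan import *
s=sense();print(s["time"],s["ee_pos"]);rotrow(pose(-36))
c=np.array([.497,.035])
for n in("scene","top"):
    i,Q=cloud(n);cv2.imwrite(f"pics/{n}9.png",i[:,:,::-1])
    hsv=cv2.cvtColor(i,cv2.COLOR_RGB2HSV).astype(int);H,S,V=[hsv[...,k] for k in range(3)]
    d=np.hypot(Q[...,0]-c[0],Q[...,1]-c[1])
    t=(Q[...,2]>.122)&(Q[...,2]<.14)&(d<.11)&(d>.045)
    g=t&(H>55)&(H<80)&(S>130);print(n,"green",g.sum(),np.percentile(Q[g],[3,50,97],axis=0).round(3).tolist() if g.sum() else 0)
    m,l,st,ce=cv2.connectedComponentsWithStats(t.astype(np.uint8))
    for k in range(1,m):
        if st[k,4]>30:
            q=Q[l==k];mid=(np.percentile(q,1,axis=0)+np.percentile(q,99,axis=0))/2
            print(" blob",st[k,4],ce[k].round(),mid.round(4),"ang",(np.degrees(np.arctan2(mid[1]-c[1],mid[0]-c[0]))%360).round(1))
    m=((H<8)|(H>172))&(S>130)&(V>60)&(Q[...,1]<-.2)&(Q[...,1]>-.5)&(Q[...,0]<.6)&(Q[...,2]<.2)
    print("scoop",m.sum(),np.percentile(Q[m],[3,50,97],axis=0).round(3).tolist() if m.sum() else 0)
    b=(H>100)&(H<125)&(S>120)&(Q[...,2]>.14)&(Q[...,2]<.21)&(Q[...,1]>.15);print("blue",b.sum(),np.median(Q[b],0).round(3),Q[b][:,2].max() if b.any() else 0)
```

```text
25.9 [0.49859031 0.03596266 0.16507063]
rot tool rad [-0.    -0.     0.002] rows 1.0
scene green 93 [[0.398, -0.035, 0.125], [0.414, 0.014, 0.131], [0.524, 0.059, 0.135]]
 blob 62 [283. 190.] [0.5136 0.1131 0.1296] ang 78.0
 blob 190 [330. 205.] [ 0.5471 -0.0251  0.1292] ang 309.8
 blob 220 [287. 226.] [0.4199 0.0225 0.1296] ang 189.2
 blob 199 [317. 225.] [ 0.4689 -0.038   0.1292] ang 248.9
scoop 83 [[0.415, -0.347, 0.11], [0.418, -0.338, 0.132], [0.422, -0.33, 0.146]]
blue 76 [0.629 0.26  0.18 ] 0.19858208254001353
top green 0 0
 blob 63 [340. 210.] [ 0.4695 -0.0233  0.1281] ang 244.7
 blob 291 [321. 230.] [0.4209 0.0223 0.1302] ang 189.5
scoop 42 [[0.416, -0.344, 0.115], [0.421, -0.332, 0.143], [0.423, -0.326, 0.146]]
blue 37 [0.632 0.261 0.193] 0.19737803523861097
```

View pics/scene9.png

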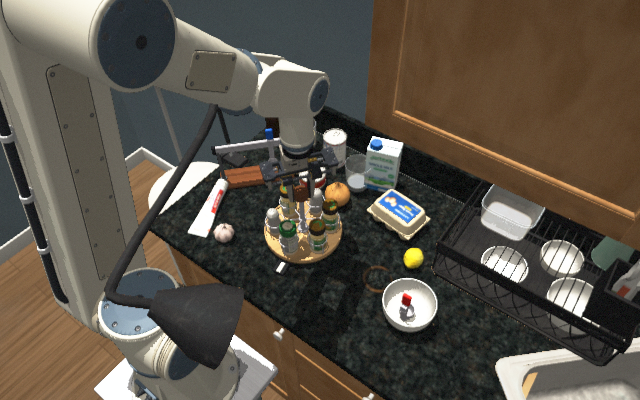

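The green jar at (287,228) now stands at 189.3°, in line with the pointer (189.6°) at (282,267). The knob is held with 25 N, the red scoop is in the bowl at (407,300), and the blue scoop is on the rail. I'll hand it in.

```bash
python3 -c "
from rig import finish_job
print(finish_job())"
```

```text
the job is handed in; nothing more can be done
None
```

I've handed the job in: the red scoop is standing in the bowl, the green-lidded jar is at the pointer to within about half a degree, and the gripper is holding the carousel still at 25 N; the hand-in gave no verdict.

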